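Swap the lock cylinder on the rest for the one in the blocked drawer

ROBOT

A 7-joint arm with a two-finger parallel gripper is mounted at the origin on a cart in front of the work surface, level with it; the furniture and walls round the work are solid. World frame = base frame: x ahead of the robot, y to its left, z up, the work surface at z = 0. Lengths are in m, angles in rad, forces in N, time in s.
With the tool pointing down it reaches from about 0.425 to 1.025 m from the base axis. Payload 3.6 kg.
Tool frame: the origin (TCP) lies on the centre line of the jaws, within the pads' length; the fingertips stand 19 mm ahead of it and the grasp point (between the pads) is the TCP (arm.finger_overhang is the distance from the TCP to the fingertips, in m); z points along the fingers, y is the line along which they close (so a half turn about z gives the same grasp; the last joint's range is limited). The gripper opens to 85 mm and grips with 20 to 120 N. Pads are 22 mm wide; open, the fingers measure 114 mm over their backs; the gripper's body (76 mm by 85 mm) begins 54 mm behind the grasp point. The pads swing forward as they close: fully open they stand 13 mm farther back than shut.
Start: joints at [-1.264, 0.591, 0.048, 1.609, -0.033, 0.943, -0.034], TCP at [0.283, 0.668, 0.25] pointing down, gripper open.
Joint ranges: [-2.69, 2.69], [-0.47, 2.24], [-1.27, 1.36], [0.19, 2.51], [-1.53, 4.68], [0.08, 2.07], [-3.09, 3.09]. Speed limits (rad/s): [2.57, 2.57, 3.14, 3.14, 3.14, 3.14, 3.14].

INTERFACE

Orientations are given as a rotation vector (axis times angle).
In Python, from workcell import arm, snapshot, ticket, trace gives the robot as it stands.
- The arm moves only by the shell command python3 -m pendant 'ROWS' [FORCE]. ROWS is JSON, a list that holds one entry, the list of rows, each a list of 7 numbers: the shift along the tool's x, y, z as a fraction of full scale, then the turn, a rotation vector about the tool's x, y, z as a fraction of full scale, then the closure, from 0 (fully open) to 1 (shut). In form: [[[tx, ty, tz, wx, wy, wz, fingers], ...]]. A call has 1 to 5 rows; each row is the pose to reach, as a shift and turn from the pose commanded when the call began, along the tool's axes at that moment, turning the shorter way round; what a row does not reach only later rows make up. Full scale, the value 1, is 100 mm for a shift and 180 degrees for a turn. A row lasts 1/8 s, in which the tool goes at most 62.5 mm and 10.7 degrees, less where a joint would pass 70% of its speed; a pose out of reach is approached as far as the arm can. A call with a number of a shift or a turn outside -1 to 1 is refused whole. A call with a gripper value outside its range is refused whole. The fingers move at their own pace and stop on an object; FORCE is the grip in N (left out, the last holds). Time passes only in rows, so rows that repeat a pose let the fingers close. It gives the time, the measured TCP pose, the force, the opening and the grip force at its end, in the units of the state.
- arm.state(): the state, without advancing time (a new reading comes with each control period).
- snapshot(name): name is "scene" or "top"; returns a dict with "color" (420x560x3 uint8, red, green, blue), "fov_y" (degrees; the focal length in pixels is half the picture's height over the tangent of half this angle, whatever the lens; pixels are square), "cx", "cy" (the principal point, pixels), "position" and "attitude" of the camera in the world. Camera axes: x right, y down, z forward; pixel columns grow to the right and rows downward; lengths in m; the calibration is good to about 2 mm. A picture is of the moment at which its call begins. There is no depth.
- ticket.job_done(): hands the job in; it is judged then, once.
Trained networks look in the newest picture that a camera, given by its name, has taken for a name from the list of things; names that differ only in an ending like _2 or _b are one class to them, and where a whole thing is asked for, a point or a joint stands for the part that bears it (a point fixed in the world has none). Each returns a list of dicts, best first, with "p" (0 to 1); they miss things now and then, are a little off and sometimes report something else, mostly with a low value. They report only what shows in the picture. A call takes as long as a camera call.
- trace(camera, label): "region" (420x560 bool, what is visible of it) and "at" ([column, row] in pixels, amid what is visible of it).
The state is a dict: "time_s": time; "q": joint angles; "qvel": joint speeds; "joint_efforts": joint torques, N m; "position": TCP position; "ee_rot": TCP orientation; "contact_force": force on the tool from outside, world axes, zero at the start; "torque": the same for the moment, N m; "finger_gap": finger opening in m; "finger_force": force on a finger pad.
Only numpy, scipy, OpenCV 4.12 (cv2) and the standard library are available. Lean on these libraries where they do the work, as an engineer would, in place of code of your own. Each camera call takes 0.05 s, during which the arm holds its last target. There are 200 camera calls.

TASK

The cardboard packet and the white plug adapter stand in front of the drawer that was left ajar: first move both to the plywood board, keeping them upright, then pull the drawer right out. Put the finished brass cylinder from the small aluminium rest into the free compartment of the drawer, and lay the nickel cylinder from the drawer squarely in the saddles of the rest. Then push the drawer fully shut and put the packet and the adapter back exactly where they stood, turned as before.

Things in the scene. Friction and masses are not known exactly. Their poses are not given: they have to be found in the camera images.
- drawer (a joint): drawer of the low grey steel cabinet with a blue front, a slide: 0 = shut, 0.125 = right out, against its stop; ajar by about 0.06 at the start. It slides towards the cabinet's front, needs about 2 N and stays where it is left. The cabinet is fixed: 160 deep, 140 wide, 77 high.
- drawer_handle (a point): centre of the drawer's handle, an aluminium bar along the front (y), 9 mm thick, 90 long, 48 mm over the bench, 29 mm clear of the blue front plate. x points straight into the cabinet, y left along the front, z up; it moves with the drawer. The plate's outer face is at x = +34 mm, its top 16 mm higher than this point.
- drawer_mid (a point): middle of the drawer's felt floor, 15 mm over the bench; axes as the handle's, which is at x = -92 mm. Two compartments, 100 (x) by 60 (y), centred at y = +31 (nickel cylinder) and -31 mm (free), parted by a rib 4 mm high; side walls 18 mm high at y = +-61; rib and walls are notched down to the floor between x = -28 and +28. Front plate's inner face: x = -50, its top z = +49 mm. The cabinet's front edge (77 mm over the bench) is at x = +75 when right out.
- packet_c (a point): cream cardboard packet with white labels, 50 (x) by 70 (y) by 50 high (z up), about 0.09 kg; the point is its centre, 25 mm above what it stands on. It stands in front of the drawer with its 70 mm length pointing at the drawer.
- adapter_c (a point): white plastic plug adapter, a rounded upright block with small round black holes, 36 (x) by 44 (y) by 52 high (z up), 0.06 kg; the point is its centre, 26 mm above what it stands on. It stands in front of the drawer, its 44 mm side pointing at the drawer.
- nickel_c (a point): nickel (light grey) euro lock cylinder lying on its side, leaning some 10 degrees about its length: 31 wide (x), 60 long (y), body 17 thick (z), 22 over the cam, 0.18 kg; the point is the middle of the body, 7 mm above what it lies on. At the start it lies in the left compartment of the drawer, partly under the cabinet's top, its length along the drawer's run.
- brass_c (a point): brass (yellow) euro lock cylinder lying on its side, leaning some 10 degrees about its length: 31 wide (x), 64 long (y), body 17 thick (z), 22 over the cam, 0.18 kg; the point is the middle of the body, 7 mm above what it lies on. At the start it lies in the rest.
- rest: cylinder rest, fixed: aluminium block 72 (x) by 82 (y) by 44 high, two black saddles 18 mm long at y = -28 and +28 mm. A cylinder lies along y across both, centred, underside 47 mm over the bench. The seats are 36 wide (x), with cheeks sloping out to about 50 at the top, 57 mm over the bench; 38 mm of open room for fingers between the saddles. Origin: centre of the underside.
- board: bare plywood board, the side area, fixed flat on the bench in front of the orange key machine: 86 (x) by 150 (y) by 18 thick; origin at the centre of its underside, z up. Room for packet and adapter side by side along y, each lengthways along x. The key machine behind it has a base 62 mm high from x = 0.43 m on.

How it is judged:
On the way, in this order (a step that is already met when the one before it is completed fails the run):
1. the packet and the adapter both stand upright on the board (x of packet_c in the frame of board between -0.035 and 0.035 m and y of packet_c in the frame of board between -0.07 and 0.07 m and z of packet_c in the frame of board below 0.048 m and angle between each of packet_c, adapter_c's own z axis and vertical below 0.15 rad and x of adapter_c in the frame of board between -0.035 and 0.035 m and y of adapter_c in the frame of board between -0.07 and 0.07 m and z of adapter_c in the frame of board below 0.049 m), for 0.2 s.
2. the drawer is pulled out (at least 105 of its 125 mm) (value of joint drawer above 0.105 m), for 0.1 s.
3. the brass cylinder lies in a compartment of the drawer and the nickel one is seated in the rest (x of brass_c in the frame of drawer_mid between -0.025 and 0.025 m and z of brass_c in the frame of drawer_mid between 0.003 and 0.013 m and (y of brass_c in the frame of drawer_mid between 0.01 and 0.052 m or y of brass_c in the frame of drawer_mid between -0.052 and -0.01 m) and x of nickel_c in the frame of rest between -0.01 and 0.01 m and y of nickel_c in the frame of rest between -0.012 and 0.012 m and z of nickel_c in the frame of rest between 0.048 and 0.06 m and angle between the y axis of nickel_c and the y axis of rest, either way round below 0.2 rad), for 0.2 s.
At the end, for the whole second after the job is handed in: Drawer shut (8 mm); nickel cylinder in both saddles (10 mm across, 12 along, 0.2 rad); brass one flat in a compartment (21 mm across, 25 along); packet and adapter upright within 15 mm of their starts, square to the drawer within 0.35 rad; all at rest (all of step 3 and value of joint drawer below 0.008 m and distance of each of packet_c, adapter_c from where it was at the start of the episode below 0.015 m and angle between each of packet_c, adapter_c's own z axis and vertical below 0.1 rad and angle between the y axis of each of packet_c, adapter_c and the x axis of drawer_mid, either way round below 0.35 rad and linear speed of each of packet, adapter, nickel, brass below 0.02 m/s); the robot touches nothing.
It fails at once if the packet or the adapter is tipped over (angle between any of packet_c, adapter_c's own z axis and vertical above 0.6 rad).
It also fails if it takes over 128 s, if anything falls off the work surface, if the arm or the gripper's body presses on something with over 40 N, if the wrist force passes 120 N, or if a joint passes its speed limit or range.

## Working session

There is one attempt and no reset: what is moved stays moved. The work goes in short steps, Python scripts to look and compute and a shell command to move; the robot and the scene stay as the last step left them, time stands still between calls to the robot, and variables do not carry over. Pictures are saved under pics/ and viewed, at most 17 in all, crops included, and the job is handed in when it is done.

```bash
ls; mkdir -p pics
cat > h.py <<'E'
import numpy as np, cv2
from scipy.spatial.transform import Rotation as R
from workcell import arm, snapshot, ticket, trace
def rot(a):
    a=np.array(a,float)
    if a.shape==(3,3): return a
    return R.from_rotvec(a).as_matrix() if a.size==3 else R.from_quat(a).as_matrix()
def ray(s,u,v):
    f=s["color"].shape[0]/2/np.tan(np.radians(s["fov_y"])/2)
    d=rot(s["attitude"])@np.array([(u-s["cx"])/f,(v-s["cy"])/f,1.])
    return np.array(s["position"]),d
def pt(s,u,v,z):
    p,d=ray(s,u,v); return p+d*(z-p[2])/d[2]
def px(s,P):
    f=s["color"].shape[0]/2/np.tan(np.radians(s["fov_y"])/2)
    c=rot(s["attitude"]).T@(np.array(P)-np.array(s["position"])); return np.array([s["cx"]+f*c[0]/c[2],s["cy"]+f*c[1]/c[2]])
def save(s,n,scale=1.4,crop=None):
    im=s["color"][:,:,::-1]
    if crop: im=im[crop[1]:crop[3],crop[0]:crop[2]]
    cv2.imwrite("pics/"+n,cv2.resize(im,None,fx=scale,fy=scale,interpolation=cv2.INTER_CUBIC))
E
python3 - <<'E'
from h import *
for n in ["scene","top"]:
    s=snapshot(n); save(s,n+"0.png")
    print(n,s["fov_y"],s["cx"],s["cy"],s["position"],s["attitude"])
    for l in ["drawer_handle","packet_c","adapter_c","nickel_c","brass_c","rest","board","drawer"]:
        for t in trace(n,l)[:2]:
            r=t["region"]; 
            c=cv2.minAreaRect(np.argwhere(r)[:,::-1].astype(np.float32)) if r.any() else None
            print(l,round(t["p"],2),t["at"],r.sum(),c, pt(s,*t["at"],0.03).round(3))
print(arm.state())
E
```

```text
pics
scene 45.25779608074711 283.13567080894865 207.23787415597613 [ 0.20719264 -0.34198505  0.68318948] [-2.26371349  0.66228883 -0.25754736]
drawer_handle 0.68 [324.4, 249.3] 2987 ((315.7500305175781, 245.75003051757812), (88.38835144042969, 57.982757568359375), 45.0) [0.559 0.104 0.03 ]
packet_c 0.38 [280.9, 206.0] 1579 ((278.4183044433594, 201.26002502441406), (49.64875030517578, 52.1543083190918), 62.44719314575195) [0.553 0.235 0.03 ]
adapter_c 0.86 [246.8, 257.0] 871 ((247.2586212158203, 259.39654541015625), (32.868072509765625, 30.268341064453125), 68.19859313964844) [0.44  0.162 0.03 ]
nickel_c 0.6 [321.1, 230.1] 425 ((321.3999938964844, 228.30003356933594), (14.310833930969238, 31.752164840698242), 63.43495178222656) [0.581 0.144 0.03 ]
brass_c 0.73 [278.0, 189.9] 440 ((278.6795959472656, 190.91162109375), (32.25896453857422, 15.311859130859375), 41.987213134765625) [0.572 0.276 0.03 ]
board 0.76 [189.2, 230.2] 3112 ((188.53294372558594, 230.98135375976562), (69.75857543945312, 50.15199279785156), 60.524105072021484) [0.384 0.272 0.03 ]
drawer 0.58 [321.7, 250.6] 3039 ((315
[... 1288 characters left out ...]
11 0.03 ]
{'time_s': 0.9, 'q': array([-1.26349599,  0.59116368,  0.0483859 ,  1.608484  , -0.03329567,
        0.94267984, -0.03371401]), 'qvel': array([ 0.00225826,  0.00019427, -0.00058019,  0.00067958,  0.0006094 ,
        0.00013639, -0.00030134]), 'joint_efforts': array([ 1.15211562e-03, -5.48624969e+01,  1.54644605e+00, -1.98537540e+01,
        9.30498034e-03,  1.39618278e-03, -8.44391735e-06]), 'position': array([0.28285869, 0.66756577, 0.25033431]), 'ee_rot': array([6.25312193e-01, 3.07870045e+00, 1.04809829e-04]), 'contact_force': array([0.48405182, 0.6144977 , 0.18794138]), 'torque': array([0.01352869, 0.00990447, 0.00238499]), 'finger_force': 0.0, 'finger_gap': 0.0852209502390164}
```

View pics/scene0.png

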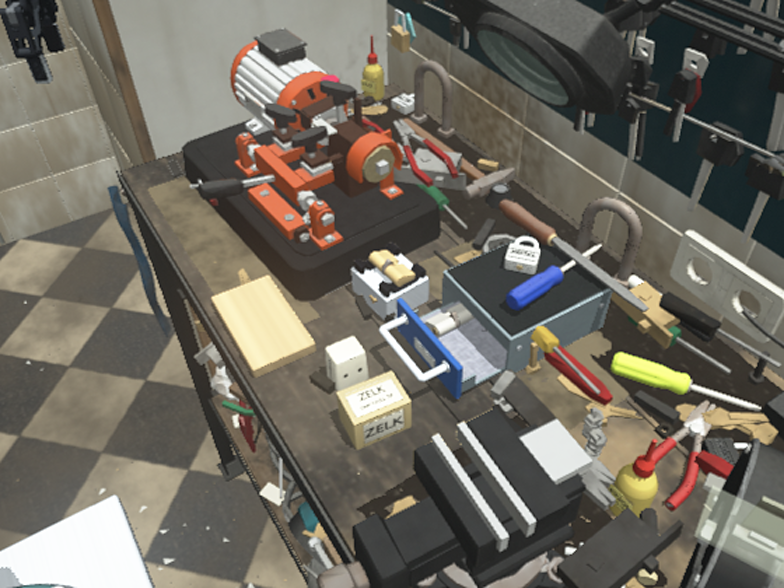

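View pics/top0.png

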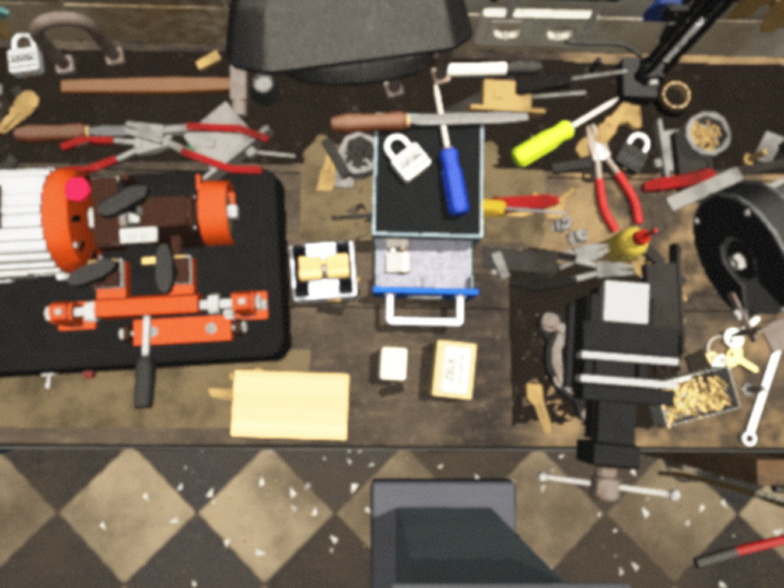

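Both views show the adapter (top px ~280,259) and the packet (~324,265) in front of the ajar drawer. The rest with the brass cylinder is at ~(231,190), the board at ~(208,289), and the nickel cylinder in the left compartment at ~(285,183). Now corners to metric.

Run:
```python
from h import *
s=snapshot("top")
def q(n,l,z):
    P=np.array([pt(s,u/1.4,v/1.4,z)[:2] for u,v in l]); print(n,P.round(3).tolist(),"mean",P.mean(0).round(4))
q("cabtop",[(374,236),(482,234)],.077)
q("handle",[(388,324),(463,322)],.0525)
q("plate",[(374,292),(478,292)],.064)
q("packet",[(438,341),(477,343),(472,400),(433,397)],.05)
q("board",[(232,371),(349,373),(347,440),(230,437)],.018)
q("adapter",[(381,348),(407,348),(407,380),(381,380)],.052)
q("brass",[(300,255),(348,254),(348,278),(300,280)],.06)
q("rest",[(292,243),(354,241),(358,297),(294,300)],.044)
for l,z in [("packet_c",.05),("adapter_c",.052),("brass_c",.06),("nickel_c",.03),("board",.018),("rest",.044)]:
    t=trace("top",l)[0]; c=cv2.minAreaRect(np.argwhere(t["region"])[:,::-1].astype(np.float32))
    b=cv2.boxPoints(c); print(l,pt(s,*c[0],z).round(3),[pt(s,*x,z)[:2].round(3).tolist() for x in b])
save(s,"crop0.png",4,(200,130,360,280))
st=arm.state(); print(rot(st["ee_rot"]).round(3))
```

```text
cabtop [[0.598, 0.188], [0.603, 0.052]] mean [0.6004 0.1199]
handle [[0.49, 0.169], [0.494, 0.073]] mean [0.4918 0.1208]
plate [[0.529, 0.187], [0.531, 0.055]] mean [0.53   0.1212]
packet [[0.469, 0.105], [0.467, 0.055], [0.395, 0.062], [0.399, 0.111]] mean [0.4326 0.0831]
board [[0.43, 0.369], [0.428, 0.218], [0.342, 0.219], [0.345, 0.369]] mean [0.3863 0.2939]
adapter [[0.46, 0.177], [0.46, 0.144], [0.42, 0.144], [0.419, 0.177]] mean [0.4396 0.1606]
brass [[0.576, 0.281], [0.578, 0.22], [0.547, 0.22], [0.544, 0.28]] mean [0.5612 0.2503]
rest [[0.594, 0.293], [0.598, 0.213], [0.525, 0.207], [0.52, 0.289]] mean [0.5593 0.2506]
packet_c [0.433 0.086 0.05 ] [[0.4, 0.117], [0.471, 0.111], [0.467, 0.054], [0.396, 0.061]]
adapter_c [0.44  0.162 0.052] [[0.418, 0.181], [0.461, 0.181], [0.461, 0.144], [0.419, 0.144]]
brass_c [0.56  0.252 0.06 ] [[0.573, 0.285], [0.579, 0.221], [0.548, 0.218], [0.542, 0.282]]
nickel_c [0.581 0.154 0.03 ] [[0.603, 0.171], [0.606, 0.14], [0.558, 0.137], [0.556, 0.168]]
board [0.387 0.294 0.018] [[0.346, 0.369], [0.432, 0.369], [0.428, 0.217], [0.342, 0.219]]
rest [0.557 0.252 0.044] [[0.591, 0.297], [0.598, 0.215], [0.522, 0.208], [0.515, 0.289]]
[[-0.921  0.39   0.   ]
 [ 0.39   0.921 -0.   ]
 [-0.    -0.    -1.   ]]
```

View pics/crop0.png

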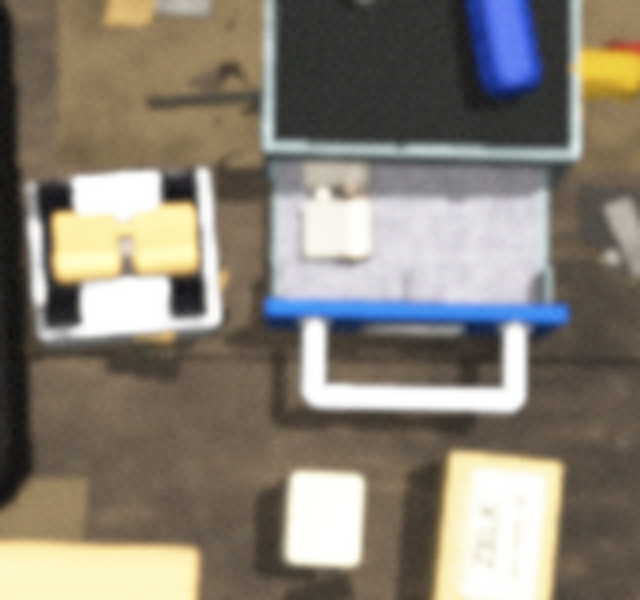

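```bash
P="python3 -m pendant"
$P '[[[-0.67,-0.80,0,0,0,-0.128,0.3],[-0.67,-0.80,0,0,0,-0.128,0.3],[-0.67,-0.80,0,0,0,-0.128,0.3]]]'
$P '[[[-0.16,-0.5,0,0,0,0,0.3],[-0.32,-1,0,0,0,0,0.3],[-0.32,-1,0,0,0,0,0.3]]]'
$P '[[[-0.16,-0.5,0,0,0,0,0.3],[-0.32,-1,0,0,0,0,0.3],[-0.32,-1,0,0,0,0,0.3]]]'
$P '[[[-0.16,-0.5,0,0,0,0,0.3],[-0.32,-1,0,0,0,0,0.3],[-0.32,-1,0,0,0,0,0.3]]]'
$P '[[[-0.16,-0.5,0.5,0,0,0,0.3],[-0.32,-1,1,0,0,0,0.3],[-0.32,-1,1,0,0,0,0.3]]]'
python3 -c "
from h import *
print(rot(arm.state()['ee_rot']).round(3),arm.state()['q'].round(2))"
```

```text
time_s: 1.62
position: [0.3162, 0.5633, 0.2503]
ee_rot: [0.005, 3.141, -0.005]
contact_force: [-0.1, 1.0, 0.5]
finger_gap: 0.06
finger_force: 0.0
time_s: 2.0
position: [0.3476, 0.4638, 0.2503]
ee_rot: [0.008, 3.141, -0.004]
contact_force: [-0.3, 0.4, -0.3]
finger_gap: 0.0597
finger_force: 0.0
time_s: 2.38
position: [0.3791, 0.3649, 0.2504]
ee_rot: [0.008, 3.141, -0.003]
contact_force: [-0.8, 1.7, 0.3]
finger_gap: 0.0602
finger_force: 0.0
time_s: 2.75
position: [0.4111, 0.266, 0.2505]
ee_rot: [0.006, 3.141, -0.001]
contact_force: [-0.3, 0.7, 0.5]
finger_gap: 0.0594
finger_force: 0.0
time_s: 3.12
position: [0.4418, 0.1678, 0.1483]
ee_rot: [0.0, -3.139, 0.001]
contact_force: [-0.7, 0.0, 0.0]
finger_gap: 0.0598
finger_force: 0.0
[[-1.    -0.    -0.003]
 [-0.     1.    -0.001]
 [ 0.003 -0.001 -1.   ]] [-0.45  0.45 -0.01  2.25  0.01  0.45  1.1 ]
```

```bash
P="python3 -m pendant"
$P '[[[0.02,-0.07,0.3,0,0,0,0.3],[0.02,-0.07,0.6,0,0,0,0.3],[0.02,-0.07,0.6,0,0,0,0.3]]]'
python3 -c "
from h import *
s=snapshot('scene');save(s,'a1.png',3,(180,150,380,330))"
```

```text
time_s: 3.5
position: [0.4396, 0.1635, 0.0891]
ee_rot: [0.007, -3.139, -0.001]
contact_force: [-1.2, -0.6, 0.0]
finger_gap: 0.0599
finger_force: 0.0
```

View pics/a1.png

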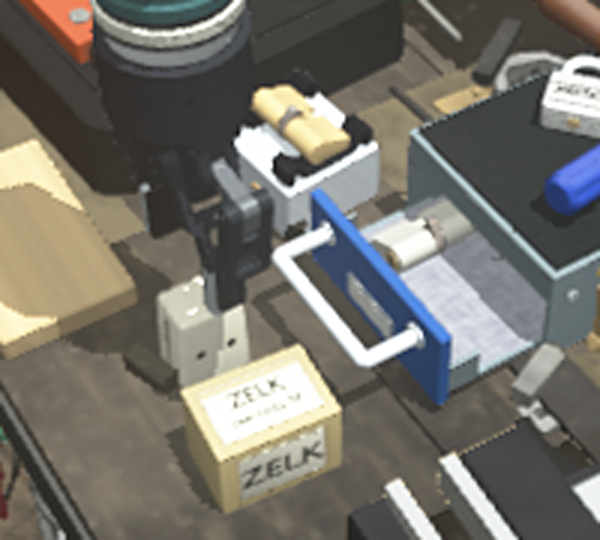

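The open fingers straddle the adapter (crop px ~205,330), clear of the packet. I'll descend and grip.

```bash
P="python3 -m pendant"
$P '[[[0,-0.01,0.3,0,0,0,0.3],[0,-0.01,0.54,0,0,0,0.3],[0,-0.01,0.54,0,0,0,0.3],[0,-0.01,0.54,0,0,0,0.6],[0,-0.01,0.54,0,0,0,0.8]]]' 30
$P '[[[0,0,0,0,0,0,0.8],[0,0,0,0,0,0,0.8],[0,0,0,0,0,0,0.8]]]'
```

```text
time_s: 4.18
position: [0.4408, 0.1608, 0.0379]
ee_rot: [-0.002, 3.139, 0.003]
contact_force: [0.4, 1.4, 3.1]
finger_gap: 0.0333
finger_force: 29.3
time_s: 4.55
position: [0.4408, 0.1608, 0.0379]
ee_rot: [-0.002, 3.139, 0.003]
contact_force: [-1.4, 0.9, 6.9]
finger_gap: 0.0335
finger_force: 29.8
```

```bash
P="python3 -m pendant"
$P '[[[0,0,-0.3,0,0,0,0.8],[0,0,-0.8,0,0,0,0.8],[0.1,0.1,-0.8,0,0,0,0.8],[0.3,0.5,-0.8,0,0,0,0.8],[0.3,0.9,-0.8,0,0,0,0.8]]]'
$P '[[[0.1,0.4,0,0,0,0,0.8],[0.3,0.83,0,0,0,0,0.8],[0.3,0.83,0,0,0,0,0.8],[0.3,0.83,0,0,0,0,0.8]]]'
$P '[[[0,0,0.3,0,0,0,0.8],[0,0,0.5,0,0,0,0.8],[0,0,0.5,0,0,0,0.8]]]'
```

```text
time_s: 5.18
position: [0.407, 0.25, 0.1161]
ee_rot: [0.002, -3.139, 0.002]
contact_force: [0.5, 0.6, -0.5]
finger_gap: 0.0332
finger_force: 30.3
time_s: 5.68
position: [0.3788, 0.3322, 0.1158]
ee_rot: [0.004, -3.141, 0.002]
contact_force: [0.3, -0.2, -0.7]
finger_gap: 0.0334
finger_force: 30.3
time_s: 6.05
position: [0.3793, 0.3302, 0.0651]
ee_rot: [-0.002, -3.139, 0.006]
contact_force: [1.0, -0.5, -0.5]
finger_gap: 0.0334
finger_force: 30.3
```

```bash
P="python3 -m pendant"
$P '[[[0,0.01,0.05,0,0,0,0.8],[0,0.01,0.08,0,0,0,0.8],[0,0.01,0.08,0,0,0,0.8]]]'
$P '[[[0,0,0,0,0,0,0.6],[0,0,0,0,0,0,0.3],[0,0,0,0,0,0,0.3],[0,0,-0.4,0,0,0,0.3],[0,0,-0.8,0,0,0,0.3]]]'
```

```text
time_s: 6.42
position: [0.3798, 0.3339, 0.0586]
ee_rot: [-0.002, 3.141, 0.001]
contact_force: [0.2, -0.2, -0.5]
finger_gap: 0.0331
finger_force: 30.3
time_s: 7.05
position: [0.3793, 0.3335, 0.1389]
ee_rot: [0.002, -3.141, 0.002]
contact_force: [1.1, -0.3, -0.2]
finger_gap: 0.0597
finger_force: 0.0
```

```bash
P="python3 -m pendant"
$P '[[[-0.1,-0.4,0,0,0,0.025,0.1],[-0.2,-1,0,0,0,0.025,0.1],[-0.2,-1,0,0,0,0.025,0.1]]]'
python3 - <<'E'
from h import *
st=arm.state(); Rm=rot(st['ee_rot']); print(Rm.round(3))
print((Rm.T@(np.array([.433,.084,.09])-st['position'])*10).round(3))
s=snapshot('top')
t=trace('top','packet_c')[0]; c=cv2.minAreaRect(np.argwhere(t["region"])[:,::-1].astype(np.float32)); print(t['p'],c)
for l,z in (('adapter_c',.07),): 
  for t in trace('top',l)[:1]: print(l,t['p'],t['at'],pt(s,*t['at'],z))
E
```

```text
time_s: 7.42
position: [0.3997, 0.2279, 0.1384]
ee_rot: [-0.135, -3.137, 0.006]
contact_force: [-0.2, 0.8, -0.7]
finger_gap: 0.077
finger_force: 0.0
[[-0.996  0.086 -0.002]
 [ 0.086  0.996 -0.004]
 [ 0.001 -0.004 -1.   ]]
[-0.456 -1.403  0.489]
0.58 ((323.4085388183594, 263.82318115234375), (30.81039810180664, 39.534488677978516), 6.34019136428833)
adapter_c 0.62 [172.1, 301.4] [0.36749495 0.34680901 0.07      ]
```

```bash
P="python3 -m pendant"
$P '[[[-0.15,-0.5,0,0,0,0,0.1],[-0.3,-0.9,0.1,0,0,0,0.1],[-0.3,-0.9,0.2,0,0,0,0.1]]]'
$P '[[[-0.156,-0.503,0,0,0,0,0.1],[-0.156,-0.503,0.29,0,0,0,0.1],[-0.156,-0.503,0.29,0,0,0,0.1]]]'
python3 - <<'E'
from h import *
st=arm.state(); Rm=rot(st['ee_rot'])
print((Rm.T@(np.array([.433,.084,.038])-st['position'])*10).round(3))
s=snapshot('scene');save(s,'b1.png',3,(150,150,350,330))
s=snapshot('top')
for t in trace('top','adapter_c')[:1]: print(t['p'],t['at'],pt(s,*t['at'],.07))
E
```

```text
time_s: 7.95
position: [0.4237, 0.1402, 0.1181]
ee_rot: [0.127, 3.138, -0.001]
contact_force: [0.4, 0.1, -0.6]
finger_gap: 0.0769
finger_force: 0.0
time_s: 8.32
position: [0.4338, 0.092, 0.088]
ee_rot: [-0.117, -3.136, 0.0]
contact_force: [-1.0, -0.5, 0.6]
finger_gap: 0.077
finger_force: 0.0
[ 0.   -0.08  0.5 ]
0.92 [181.9, 296.7] [0.37548364 0.33048705 0.07      ]
```

View pics/b1.png

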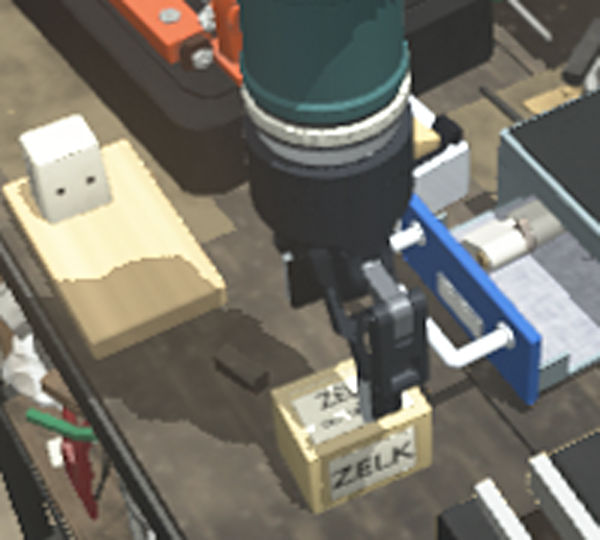

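The adapter stands upright on the board (crop px ~65,165). The fingers are above the packet (px ~350,440), and I'll shift 8 mm before descending.

```bash
P="python3 -m pendant"
$P '[[[0,-0.08,0,0,0,0,0],[0,-0.08,0,0,0,0,0],[0,-0.08,0.3,0,0,0,0],[0,-0.08,0.5,0,0,0,0],[0,-0.08,0.5,0,0,0,0]]]'
$P '[[[0,0,0,0,0,0,0.4],[0,0,0,0,0,0,0.6],[0,0,0,0,0,0,0.6],[0,0,0,0,0,0,0.6]]]'
```

```text
time_s: 9.1
position: [0.4332, 0.0824, 0.0386]
ee_rot: [-0.121, -3.137, 0.001]
contact_force: [0.6, 0.6, 0.7]
finger_gap: 0.085
finger_force: 0.0
time_s: 9.6
position: [0.4343, 0.0826, 0.0403]
ee_rot: [0.122, 3.138, 0.001]
contact_force: [-0.1, 0.5, 6.6]
finger_gap: 0.0497
finger_force: 31.1
```

```bash
P="python3 -m pendant"
$P '[[[0,0,-0.3,0,0,0,0.6],[0,0,-0.75,0,0,0,0.6],[0.1,0.2,-0.75,0,0,0,0.6],[0.3,0.6,-0.75,0,0,0,0.6],[0.33,0.82,-0.75,0,0,0,0.6]]]'
$P '[[[0.15,0.4,0,0,0,0,0.6],[0.33,0.83,0,0,0,0,0.6],[0.33,0.83,0.3,0,0,0,0.6],[0.33,0.83,0.55,0,0,0,0.6],[0.33,0.83,0.55,0,0,0,0.6]]]'
```

```text
time_s: 10.22
position: [0.4058, 0.1684, 0.1148]
ee_rot: [-0.117, -3.139, -0.001]
contact_force: [0.2, -0.5, -1.3]
finger_gap: 0.0497
finger_force: 32.1
time_s: 10.85
position: [0.3802, 0.2521, 0.0586]
ee_rot: [-0.12, -3.138, 0.002]
contact_force: [1.0, -0.1, -0.6]
finger_gap: 0.0495
finger_force: 32.6
```

```bash
P="python3 -m pendant"
$P '[[[0,0,0,0,0,0,0.4],[0,0,0,0,0,0,0.25],[0,0,-0.2,0,0,0,0.25],[0,0,-0.6,0,0,0,0.25],[0,0,-0.9,0,0,0,0.25]]]'
$P '[[[0,-0.2,0,0,0,0.055,0.5],[-0.1,-0.5,0,0,0,0.11,0.69],[-0.3,-0.8,0,0,0,0.165,0.69],[-0.5,-1,0,0,0,0.22,0.69],[-0.6,-1,0,0,0,0.275,0.69]]]'
$P '[[[0,0,0,0,0,0.06,0.69],[0,0,0,0,0,0.12,0.69],[0,0,0,0,0,0.18,0.69],[0,0,0,0,0,0.18,0.69]]]'
cat >> h.py <<'E'
def to(P,ang=None):
    """tool-axis fractions from the measured pose to world point P (m); ang: wanted direction of tool y, deg"""
    st=arm.state(); Rm=rot(st['ee_rot']); a=np.degrees(np.arctan2(Rm[1,1],Rm[0,1]))
    print('shift',(Rm.T@(np.array(P)-st['position'])*10).round(3),'yang',a.round(1),'wz',None if ang is None else round((a-ang)/180,3))
E
python3 - <<'E'
from h import *
to([.491,.121,.12],1.4)
s=snapshot('top')
for l,z in (('packet_c',.068),('adapter_c',.07),('drawer_handle',.05)):
    for t in trace('top',l)[:1]: print(l,t['p'],t['at'],pt(s,*t['at'],z))
save(s,'c1.png',3,(180,130,380,310))
E
```

```text
time_s: 11.48
position: [0.381, 0.252, 0.1512]
ee_rot: [0.122, 3.138, 0.002]
contact_force: [-0.0, -0.2, -0.0]
finger_gap: 0.0637
finger_force: 0.0
time_s: 12.1
position: [0.4337, 0.1455, 0.1501]
ee_rot: [1.438, 2.792, 0.001]
contact_force: [-0.3, 0.3, -0.5]
finger_gap: 0.0262
finger_force: 0.0
time_s: 12.6
position: [0.4327, 0.1478, 0.1497]
ee_rot: [2.147, 2.293, 0.001]
contact_force: [-0.1, 0.3, 0.4]
finger_gap: 0.0266
finger_force: 0.0
shift [-0.305  0.564  0.297] yang 3.8 wz 0.013
packet_c 0.76 [227.9, 296.0] [0.3770399  0.25253594 0.068     ]
adapter_c 0.68 [182.0, 297.2] [0.3746441  0.33029272 0.07      ]
drawer_handle 0.9 [306.8, 192.7] [0.56063826 0.11563982 0.05      ]
```

View pics/c1.png

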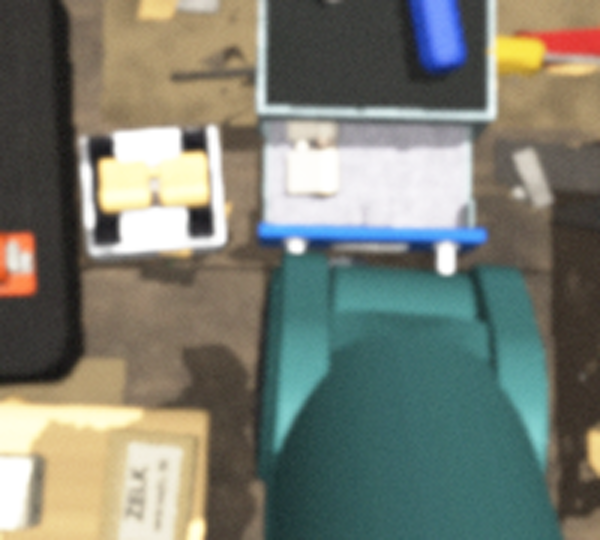

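Packet (crop px ~160,480) and adapter (~20,490) both stand on the board. Next is the handle, estimated at (0.494, 0.120).

```bash
P="python3 -m pendant"
$P '[[[-0.15,0.3,0.1,0,0,0.013,0.69],[-0.31,0.6,0.3,0,0,0.013,0.69],[-0.31,0.6,0.3,0,0,0.013,0.69],[-0.31,0.6,0.3,0,0,0.013,0.69]]]'
python3 - <<'E'
from h import *
to([.494,.12,.05],1.4)
s=snapshot('scene');save(s,'d1.png',3,(180,150,380,330))
E
```

```text
time_s: 13.3
position: [0.4939, 0.1206, 0.1192]
ee_rot: [-2.194, -2.247, 0.001]
contact_force: [-0.1, -0.2, 0.6]
finger_gap: 0.0265
finger_force: 0.0
shift [-0.006  0.002  0.692] yang 1.4 wz -0.0
```

View pics/d1.png

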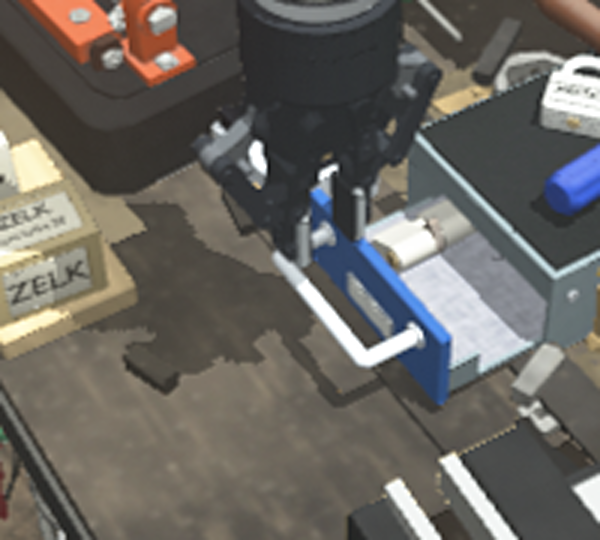

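```bash
P="python3 -m pendant"
$P '[[[0,0,0.2,0,0,0,0.69],[0,0,0.4,0,0,0,0.69],[0,0,0.45,0,0,0,0.69],[0,0,0.45,0,0,0,0.69]]]'
$P '[[[0,0,0.1,0,0,0,0.69],[0,0,0.22,0,0,0,0.69],[0,0,0.22,0,0,0,0.69],[0,0,0.22,0,0,0,0.85],[0,0,0.22,0,0,0,0.95]]]'
$P '[[[0,0,0,0,0,0,0.95],[0,0,0,0,0,0,0.95],[0,0,0,0,0,0,0.95]]]'
```

```text
time_s: 13.85
position: [0.4942, 0.121, 0.0746]
ee_rot: [-2.194, -2.248, 0.0]
contact_force: [-0.1, 0.0, 0.5]
finger_gap: 0.0267
finger_force: 0.0
time_s: 14.48
position: [0.4943, 0.1205, 0.0523]
ee_rot: [-2.197, -2.245, 0.001]
contact_force: [-0.1, -0.1, -2.8]
finger_gap: 0.0077
finger_force: 29.1
time_s: 14.85
position: [0.4943, 0.1205, 0.0523]
ee_rot: [-2.196, -2.247, 0.001]
contact_force: [-1.5, -0.6, -1.8]
finger_gap: 0.0074
finger_force: 29.2
```

```bash
P="python3 -m pendant"
$P '[[[0,-0.15,0,0,0,0,0.95],[0,-0.3,0,0,0,0,0.95],[0,-0.45,0,0,0,0,0.95],[0,-0.58,0,0,0,0,0.95],[0,-0.6,0,0,0,0,0.95]]]'
$P '[[[0,-0.04,0,0,0,0,0.95],[0,-0.04,0,0,0,0,0.95]]]'
```

```text
time_s: 15.48
position: [0.4317, 0.1212, 0.0523]
ee_rot: [-2.189, -2.247, 0.002]
contact_force: [1.3, 5.8, -9.2]
finger_gap: 0.0078
finger_force: 29.8
time_s: 15.72
position: [0.4313, 0.1212, 0.0524]
ee_rot: [2.193, 2.25, 0.004]
contact_force: [3.8, 5.5, -11.9]
finger_gap: 0.0079
finger_force: 29.5
```

```bash
P="python3 -m pendant"
$P '[[[0,0,0,0,0,0,0.72],[0,0,0,0,0,0,0.69],[0,0,-0.1,0,0,0,0.69],[0,0,-0.5,0,0,0,0.69],[0,0,-1,0,0,0,0.5]]]'
$P '[[[0,0,0,0,0,0,0.41],[-0.8,0.6,0,0,0,0,0.41],[-0.8,0.6,0,0,0,0,0.41]]]'
python3 - <<'E'
from h import *
to([.559,.2505,.12],4)
s=snapshot('top')
for l,z in (('brass_c',.06),('nickel_c',.03),('rest',.044),('drawer_handle',.05),('packet_c',.068),('adapter_c',.07)):
    for t in trace('top',l)[:1]:
        c=cv2.minAreaRect(np.argwhere(t["region"])[:,::-1].astype(np.float32)); b=cv2.boxPoints(c)
        print(l,t['p'],t['at'],pt(s,*t['at'],z).round(3),pt(s,*c[0],z).round(3),[pt(s,*x,z)[:2].round(3).tolist() for x in b])
save(s,'e1.png',4,(190,130,340,270))
E
```

```text
time_s: 16.35
position: [0.4296, 0.1186, 0.1534]
ee_rot: [-2.195, -2.246, 0.004]
contact_force: [0.9, 0.8, 0.9]
finger_gap: 0.0422
finger_force: 0.0
time_s: 16.73
position: [0.4934, 0.0391, 0.1525]
ee_rot: [2.195, 2.247, 0.0]
contact_force: [0.2, -0.3, -0.1]
finger_gap: 0.0502
finger_force: 0.0
shift [2.098 0.705 0.324] yang 1.3 wz -0.015
brass_c 0.76 [229.8, 188.8] [0.564 0.253 0.06 ] [0.56  0.251 0.06 ] [[0.573, 0.285], [0.578, 0.221], [0.548, 0.218], [0.542, 0.282]]
nickel_c 0.62 [281.9, 209.2] [0.533 0.159 0.03 ] [0.528 0.155 0.03 ] [[0.557, 0.17], [0.557, 0.139], [0.498, 0.139], [0.498, 0.17]]
rest 0.6 [227.7, 202.5] [0.542 0.258 0.044] [0.557 0.252 0.044] [[0.591, 0.297], [0.598, 0.215], [0.522, 0.208], [0.515, 0.289]]
drawer_handle 0.87 [302.4, 211.1] [0.527 0.124 0.05 ] [0.514 0.12  0.05 ] [[0.429, 0.189], [0.602, 0.186], [0.6, 0.05], [0.427, 0.056]]
packet_c 0.74 [228.4, 295.9] [0.377 0.252 0.068] [0.38  0.25  0.068] [[0.347, 0.279], [0.417, 0.273], [0.413, 0.222], [0.342, 0.228]]
adapter_c 0.75 [181.2, 296.9] [0.375 0.332 0.07 ] [0.38 0.33 0.07] [[0.402, 0.35], [0.402, 0.311], [0.358, 0.31], [0.358, 0.348]]
```

View pics/e1.png

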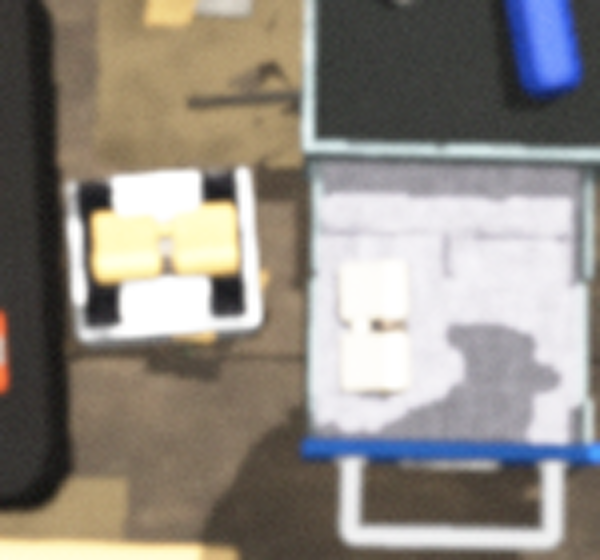

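Drawer is right out with the nickel cylinder at crop px ~(375,325). The brass cylinder at (165,243) is about 4.5° rotated. Moving above the brass.

```bash
P="python3 -m pendant"
$P '[[[0.4,0.2,0,0,0,-0.017,0.41],[0.9,0.35,0,0,0,-0.017,0.41],[1,0.4,0,0,0,-0.017,0.41],[1,0.4,0,0,0,-0.017,0.41]]]'
$P '[[[0.5,0.2,0,0,0,0,0.41],[1,0.25,0,0,0,0,0.41],[1,0.25,0,0,0,0,0.41],[1,0.25,0,0,0,0,0.41]]]'
python3 - <<'E'
from h import *
to([.560,.251,.1],4.5)
E
```

```text
time_s: 17.58
position: [0.5294, 0.1431, 0.1519]
ee_rot: [-2.13, -2.308, 0.001]
contact_force: [0.4, -0.8, -0.3]
finger_gap: 0.0505
finger_force: 0.0
time_s: 18.08
position: [0.5467, 0.241, 0.1521]
ee_rot: [2.136, 2.303, -0.003]
contact_force: [-0.3, -0.4, 0.9]
finger_gap: 0.0502
finger_force: 0.0
shift [0.091 0.141 0.521] yang 4.3 wz -0.001
```

```bash
P="python3 -m pendant"
$P '[[[0.09,0.14,0.1,0,0,0,0.41],[0.09,0.14,0.4,0,0,0,0.41],[0.09,0.14,0.54,0,0,0,0.41],[0.09,0.14,0.54,0,0,0,0.41]]]'
python3 - <<'E'
from h import *
to([.560,.251,.066],4.5)
s=snapshot('scene');save(s,'f1.png',4,(210,120,360,250))
E
```

```text
time_s: 18.58
position: [0.5603, 0.252, 0.097]
ee_rot: [-2.136, -2.303, 0.004]
contact_force: [-0.6, -0.1, 0.6]
finger_gap: 0.0501
finger_force: 0.0
shift [-0.009 -0.003  0.31 ] yang 4.3 wz -0.001
```

View pics/f1.png

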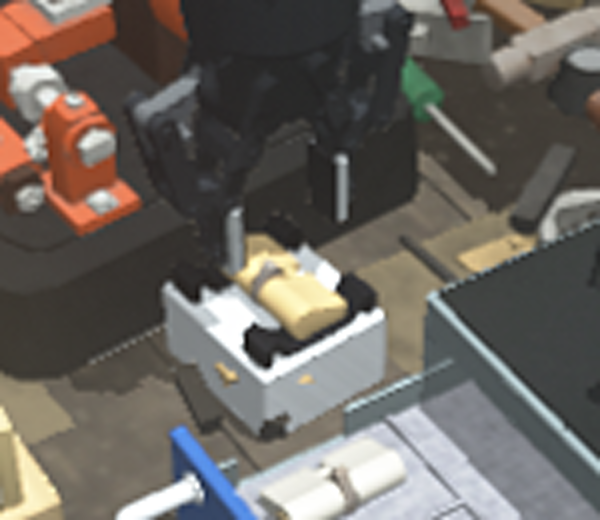

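Fingers are either side of the brass waist (crop px ~265,270), clear of the machine. I'll descend.

```bash
P="python3 -m pendant"
$P '[[[0,0,0.15,0,0,0,0.41],[0,0,0.3,0,0,0,0.41],[0,0,0.31,0,0,0,0.41],[0,0,0.31,0,0,0,0.41]]]'
$P '[[[0,0,0,0,0,0,0.6],[0,0,0,0,0,0,0.8],[0,0,0,0,0,0,0.8],[0,0,0,0,0,0,0.8]]]' 35
```

```text
time_s: 19.12
position: [0.5607, 0.2531, 0.0671]
ee_rot: [-2.135, -2.305, 0.0]
contact_force: [0.2, -0.8, 0.0]
finger_gap: 0.0503
finger_force: 0.0
time_s: 19.62
position: [0.5603, 0.2532, 0.0679]
ee_rot: [-2.134, -2.305, 0.001]
contact_force: [-2.2, -0.6, 6.0]
finger_gap: 0.0291
finger_force: 34.6
```

```bash
P="python3 -m pendant"
$P '[[[0,0,-0.1,0,0,0,0.8],[0,0,-0.5,0,0,0,0.8],[0,0,-0.9,0,0,0,0.8],[0,0,-0.9,0,0,0,0.8]]]'
$P '[[[-0.2,-0.1,0,0,0,-0.05,0.8],[-0.5,-0.2,0,0,0,-0.1,0.8],[-0.8,-0.25,0,0,0,-0.15,0.8],[-0.9,-0.25,0,0,0,-0.2,0.8],[-0.9,-0.25,0,0,0,-0.24,0.8]]]'
$P '[[[0,0,0,0,0,-0.05,0.8],[0,0,0,0,0,-0.1,0.8],[0,0,0,0,0,-0.15,0.8],[0,0,0,0,0,-0.2,0.8],[0,0,0,0,0,-0.235,0.8]]]'
python3 - <<'E'
from h import *
to([.523,.089,.1],91)
E
```

```text
time_s: 20.12
position: [0.5635, 0.2538, 0.1607]
ee_rot: [2.133, 2.302, 0.011]
contact_force: [0.4, -0.3, -1.8]
finger_gap: 0.029
finger_force: 35.1
time_s: 20.75
position: [0.5421, 0.1595, 0.1564]
ee_rot: [-1.134, -2.929, 0.003]
contact_force: [-0.4, 0.4, -1.4]
finger_gap: 0.0294
finger_force: 35.2
time_s: 21.38
position: [0.5421, 0.1613, 0.1563]
ee_rot: [0.003, -3.14, 0.0]
contact_force: [-0.4, 1.1, -1.8]
finger_gap: 0.029
finger_force: 35.2
shift [ 0.191 -0.722  0.563] yang 90.1 wz -0.005
```

```bash
P="python3 -m pendant"
$P '[[[0.1,-0.3,0,0,0,-0.003,0.8],[0.19,-0.7,0.1,0,0,-0.003,0.8],[0.19,-0.72,0.4,0,0,-0.003,0.8],[0.19,-0.72,0.56,0,0,-0.003,0.8],[0.19,-0.72,0.56,0,0,-0.003,0.8]]]'
python3 - <<'E'
from h import *
to([.523,.089,.038],90)
s=snapshot('top');t=trace('top','brass_c'); print([(x['p'],x['at'],pt(s,*x['at'],.09)) for x in t[:1]])
s=snapshot('scene');save(s,'g1.png',4,(250,130,400,260))
E
```

```text
time_s: 22.0
position: [0.5227, 0.0901, 0.0999]
ee_rot: [0.014, -3.138, 0.0]
contact_force: [0.1, -0.7, -2.2]
finger_gap: 0.0292
finger_force: 35.1
shift [-0.005 -0.011  0.619] yang 90.5 wz 0.003
[(0.65, [319.3, 223.6], array([0.50118568, 0.09785198, 0.09      ]))]
```

View pics/g1.png

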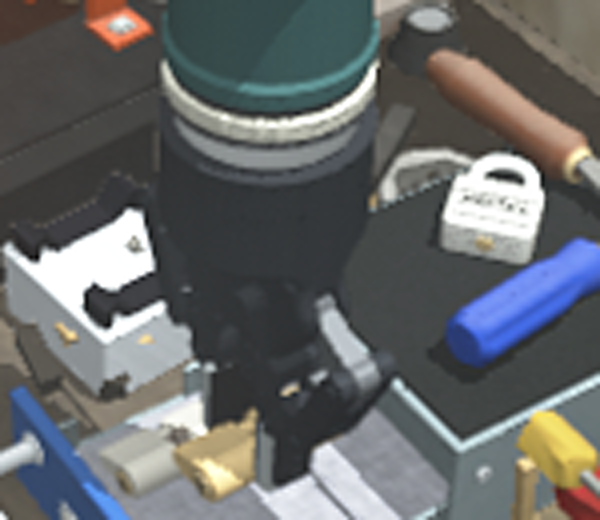

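The brass (crop px ~215,465) is held level above the right compartment. Lowering it.

```bash
P="python3 -m pendant"
$P '[[[0,-0.01,0.2,0,0,0,0.8],[0,-0.01,0.4,0,0,0,0.8],[0,-0.01,0.55,0,0,0,0.8],[0,-0.01,0.55,0,0,0,0.8]]]'
$P '[[[0,0,0.04,0,0,0,0.8],[0,0,0.07,0,0,0,0.8],[0,0,0.07,0,0,0,0.8]]]'
```

```text
time_s: 22.65
position: [0.5233, 0.0888, 0.0458]
ee_rot: [0.013, -3.14, 0.0]
contact_force: [-0.6, -0.5, -1.8]
finger_gap: 0.0294
finger_force: 35.1
time_s: 23.02
position: [0.5237, 0.0886, 0.0394]
ee_rot: [-0.012, 3.141, 0.0]
contact_force: [-0.0, 0.4, -1.5]
finger_gap: 0.029
finger_force: 35.2
```

```bash
P="python3 -m pendant"
$P '[[[0,0,0.025,0,0,0,0.8],[0,0,0.025,0,0,0,0.8],[0,0,0.025,0,0,0,0.65],[0,0,0.025,0,0,0,0.54],[0,0,0.025,0,0,0,0.54]]]'
$P '[[[0,0,-0.2,0,0,0,0.54],[0,0,-0.6,0,0,0,0.54],[0,0.4,-0.8,0,0,0,0.5],[0,0.65,-0.8,0,0,0,0.46],[0,0.65,-0.8,0,0,0,0.46]]]'
python3 - <<'E'
from h import *
to([.526,.1545,.1],90)
s=snapshot('scene');save(s,'i1.png',4,(250,130,400,260))
s=snapshot('top')
for l in('brass_c','nickel_c'): print([(x['p'],x['at'],pt(s,*x['at'],.025)) for x in trace('top',l)[:1]])
E
```

```text
time_s: 23.65
position: [0.5239, 0.0886, 0.037]
ee_rot: [-0.012, 3.141, 0.0]
contact_force: [-0.1, 0.0, -0.2]
finger_gap: 0.0392
finger_force: 0.0
time_s: 24.28
position: [0.5233, 0.1564, 0.1174]
ee_rot: [-0.019, 3.14, 0.003]
contact_force: [0.4, -0.5, 0.7]
finger_gap: 0.0461
finger_force: 0.0
shift [-0.027 -0.019  0.174] yang 90.7 wz 0.004
[]
[]
```

View pics/i1.png

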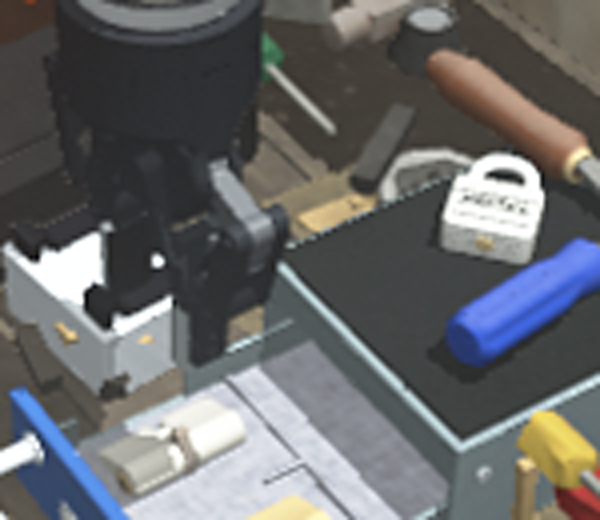

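Brass lies in the right compartment (crop px ~290,510) and the nickel at (180,445) is free to grasp.

```bash
P="python3 -m pendant"
$P '[[[-0.035,-0.02,0.1,0,0,0.003,0.46],[-0.035,-0.02,0.4,0,0,0.003,0.46],[-0.035,-0.02,0.5,0,0,0.003,0.46],[-0.035,-0.02,0.5,0,0,0.003,0.46]]]'
$P '[[[0,0,0.15,0,0,0,0.46],[0,0,0.3,0,0,0,0.46],[0,0,0.3,0,0,0,0.46]]]'
$P '[[[0,0,0,0,0,0,0.6],[0,0,0,0,0,0,0.8],[0,0,0,0,0,0,0.8],[0,0,0,0,0,0,0.8]]]' 35
```

```text
time_s: 24.98
position: [0.5261, 0.1508, 0.0658]
ee_rot: [-0.004, -3.139, 0.002]
contact_force: [-0.1, 0.3, -0.5]
finger_gap: 0.0459
finger_force: 0.0
time_s: 25.35
position: [0.5257, 0.1514, 0.0356]
ee_rot: [-0.003, -3.139, 0.001]
contact_force: [0.5, 0.4, -0.0]
finger_gap: 0.0463
finger_force: 0.0
time_s: 25.85
position: [0.5268, 0.1519, 0.0372]
ee_rot: [0.003, 3.141, 0.001]
contact_force: [0.4, 1.5, 2.7]
finger_gap: 0.0291
finger_force: 34.8
```

```bash
P="python3 -m pendant"
$P '[[[0,0,-0.2,0,0,0,0.8],[0,0,-0.6,0,0,0,0.8],[0,0,-1,0,0,0.03,0.8],[0,0,-1,0,0,0.08,0.8],[0,0,-1,0,0,0.13,0.8]]]'
$P '[[[0,0,-0.1,0,0,0.05,0.8],[0,0,-0.1,0,0,0.1,0.8],[0,0,-0.1,0,0,0.15,0.8],[0,0,-0.1,0,0,0.2,0.8],[0,0,-0.1,0,0,0.25,0.8]]]'
$P '[[[0,0,0,0,0,0.05,0.8],[0,0,0,0,0,0.1,0.8],[0,0,0,0,0,0.1,0.8]]]'
python3 - <<'E'
from h import *
to([.5603,.252,.15],4.5)
E
```

```text
time_s: 26.48
position: [0.5266, 0.1511, 0.1374]
ee_rot: [0.649, 3.073, 0.0]
contact_force: [-0.1, 1.0, -1.9]
finger_gap: 0.0291
finger_force: 35.0
time_s: 27.1
position: [0.5261, 0.1511, 0.1465]
ee_rot: [-1.775, -2.592, 0.001]
contact_force: [-0.3, -0.4, -2.0]
finger_gap: 0.0288
finger_force: 35.0
time_s: 27.48
position: [0.5261, 0.1514, 0.1464]
ee_rot: [2.151, 2.29, -0.002]
contact_force: [0.7, 0.6, -2.0]
finger_gap: 0.0293
finger_force: 35.0
shift [ 0.983  0.404 -0.037] yang 3.6 wz -0.005
```

```bash
P="python3 -m pendant"
$P '[[[0.4,0.15,0,0,0,-0.005,0.8],[0.9,0.35,0,0,0,-0.005,0.8],[0.98,0.4,0,0,0,-0.005,0.8],[0.98,0.4,0.3,0,0,-0.005,0.8],[0.98,0.4,0.5,0,0,-0.005,0.8]]]'
python3 - <<'E'
from h import *
to([.5603,.252,.07],4.5)
s=snapshot('scene');save(s,'j1.png',4,(210,120,360,250))
s=snapshot('top')
for l in('brass_c','nickel_c'):
    for t in trace('top',l)[:1]:
        z=.025 if l[0]=='b' else .09
        c=cv2.minAreaRect(np.argwhere(t["region"])[:,::-1].astype(np.float32)); print(l,t['p'],pt(s,*c[0],z).round(3),[pt(s,*x,z)[:2].round(3).tolist() for x in cv2.boxPoints(c)])
E
```

```text
time_s: 28.1
position: [0.5597, 0.2511, 0.0955]
ee_rot: [-2.133, -2.306, 0.003]
contact_force: [-0.0, 0.3, -1.7]
finger_gap: 0.0291
finger_force: 35.1
shift [0.009 0.007 0.255] yang 4.5 wz -0.0
brass_c 0.59 [0.526 0.088 0.025] [[0.559, 0.104], [0.559, 0.072], [0.494, 0.072], [0.494, 0.104]]
nickel_c 0.71 [0.509 0.125 0.09 ] [[0.429, 0.191], [0.593, 0.188], [0.591, 0.057], [0.427, 0.062]]
```

View pics/j1.png

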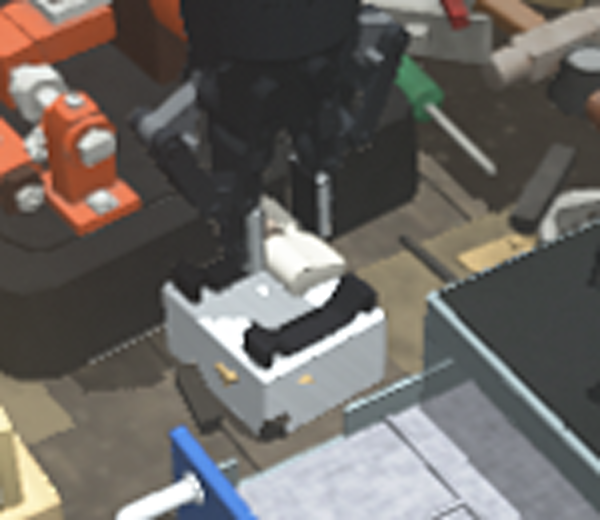

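The nickel is aligned above the two saddles (crop px ~300,255). Lowering and releasing.

```bash
P="python3 -m pendant"
$P '[[[0.01,0.005,0.1,0,0,0,0.8],[0.01,0.005,0.2,0,0,0,0.8],[0.01,0.005,0.25,0,0,0,0.8],[0.01,0.005,0.26,0,0,0,0.8]]]'
$P '[[[0,0,0,0,0,0,0.65],[0,0,0,0,0,0,0.46],[0,0,0,0,0,0,0.46],[0,0,-0.2,0,0,0,0.46],[0,0,-0.8,0,0,0,0.46]]]'
$P '[[[-0.5,0,0,0,0,0,0.5],[-1,-0.4,0,0,0,0,0.69],[-1,-0.4,0,0,0,0,0.69]]]'
python3 - <<'E'
from h import *
to([.4305,.121,.12],0.5)
s=snapshot('scene');save(s,'k1.png',4,(220,120,370,250))
s=snapshot('top')
for l,z in(('nickel_c',.06),('drawer_handle',.05)):
    for t in trace('top',l)[:1]:
        c=cv2.minAreaRect(np.argwhere(t["region"])[:,::-1].astype(np.float32)); print(l,t['p'],pt(s,*c[0],z).round(3),[pt(s,*x,z)[:2].round(3).tolist() for x in cv2.boxPoints(c)])
E
```

```text
time_s: 28.8
position: [0.5607, 0.2528, 0.0703]
ee_rot: [-2.134, -2.305, 0.001]
contact_force: [-0.7, 0.1, -2.1]
finger_gap: 0.0288
finger_force: 35.1
time_s: 29.42
position: [0.5592, 0.2524, 0.1504]
ee_rot: [-2.133, -2.304, 0.008]
contact_force: [1.2, 1.7, -0.2]
finger_gap: 0.0461
finger_force: 0.0
time_s: 29.8
position: [0.5254, 0.1444, 0.1522]
ee_rot: [-2.143, -2.295, 0.005]
contact_force: [0.1, 0.3, -0.4]
finger_gap: 0.0268
finger_force: 0.0
shift [-0.168 -0.962  0.326] yang 3.9 wz 0.019
nickel_c 0.83 [0.561 0.25  0.06 ] [[0.576, 0.281], [0.579, 0.22], [0.547, 0.219], [0.544, 0.279]]
```

View pics/k1.png

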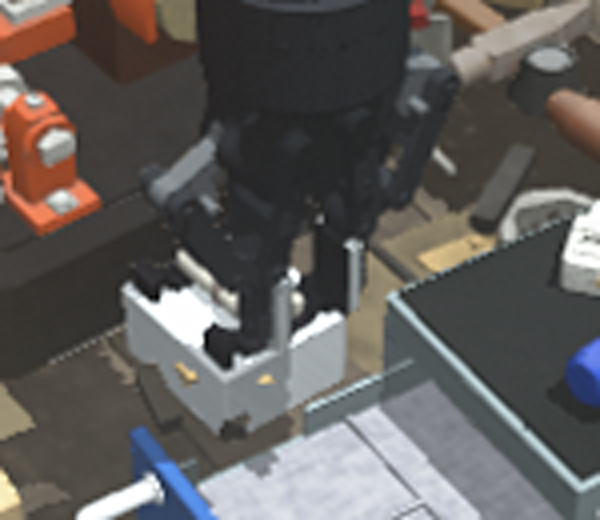

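The nickel lies in the saddles, with its trace on the rest centre. Back to the handle to shut the drawer.

```bash
P="python3 -m pendant"
$P '[[[-0.1,-0.4,0,0,0,0.02,0.69],[-0.17,-0.9,0.1,0,0,0.02,0.69],[-0.17,-0.955,0.3,0,0,0.02,0.69],[-0.17,-0.955,0.3,0,0,0.02,0.69]]]'
python3 - <<'E'
from h import *
to([.431,.121,.052],0)
E
```

```text
time_s: 30.5
position: [0.4346, 0.127, 0.1203]
ee_rot: [-2.203, -2.238, 0.002]
contact_force: [-0.0, 0.5, -0.6]
finger_gap: 0.0263
finger_force: 0.0
shift [-0.059 -0.036  0.683] yang 0.9 wz 0.005
```

```bash
P="python3 -m pendant"
$P '[[[-0.06,-0.035,0,0,0,0.004,0.69],[-0.06,-0.035,0.15,0,0,0.004,0.69],[-0.06,-0.035,0.35,0,0,0.004,0.69],[-0.06,-0.035,0.45,0,0,0.004,0.69],[-0.06,-0.035,0.45,0,0,0.004,0.69]]]'
$P '[[[0,0,0.1,0,0,0,0.69],[0,0,0.23,0,0,0,0.69],[0,0,0.23,0,0,0,0.69],[0,0,0.23,0,0,0,0.85],[0,0,0.23,0,0,0,0.95]]]' 30
$P '[[[0,0,0,0,0,0,0.95],[0,0,0,0,0,0,0.95]]]'
```

```text
time_s: 31.12
position: [0.432, 0.1197, 0.0757]
ee_rot: [-2.22, -2.222, -0.0]
contact_force: [-0.4, -0.7, -0.5]
finger_gap: 0.0266
finger_force: 0.0
time_s: 31.75
position: [0.4316, 0.1198, 0.0532]
ee_rot: [2.22, 2.222, 0.001]
contact_force: [-0.1, -0.9, 0.8]
finger_gap: 0.0075
finger_force: 29.2
time_s: 32.0
position: [0.4316, 0.1198, 0.0531]
ee_rot: [2.22, 2.222, 0.001]
contact_force: [-0.2, -0.1, 4.9]
finger_gap: 0.0076
finger_force: 29.5
```

```bash
P="python3 -m pendant"
$P '[[[0,0.08,0,0,0,0,0.95],[0,0.2,0,0,0,0,0.95],[0,0.32,0,0,0,0,0.95],[0,0.44,0,0,0,0,0.95],[0,0.56,0,0,0,0,0.95]]]'
$P '[[[0,0.12,0,0,0,0,0.95],[0,0.24,0,0,0,0,0.95],[0,0.36,0,0,0,0,0.95],[0,0.48,0,0,0,0,0.95],[0,0.56,0,0,0,0,0.95]]]'
$P '[[[0,0.05,0,0,0,0,0.95],[0,0.09,0,0,0,0,0.95],[0,0.12,0,0,0,0,0.95],[0,0.12,0,0,0,0,0.95]]]'
```

```text
time_s: 32.62
position: [0.487, 0.1191, 0.0531]
ee_rot: [-2.22, -2.222, 0.002]
contact_force: [-1.7, -1.5, 5.2]
finger_gap: 0.0074
finger_force: 29.8
time_s: 33.25
position: [0.5437, 0.1184, 0.0532]
ee_rot: [2.221, 2.221, -0.002]
contact_force: [-2.0, -2.2, 6.2]
finger_gap: 0.0074
finger_force: 29.7
time_s: 33.75
position: [0.556, 0.1183, 0.0532]
ee_rot: [2.22, 2.22, -0.001]
contact_force: [-0.0, -4.6, 5.5]
finger_gap: 0.0076
finger_force: 29.7
```

```bash
P="python3 -m pendant"
$P '[[[0,0.03,0,0,0,0,0.95],[0,0.03,0,0,0,0,0.95]]]'
$P '[[[0,-0.025,0,0,0,0,0.72],[0,-0.025,0,0,0,0,0.69],[0,-0.025,-0.1,0,0,0,0.69],[0,-0.025,-0.5,0,0,0,0.69],[0,-0.025,-1,0,0,0,0.5]]]'
$P '[[[0.3,-0.4,0,0,0,-0.05,0.2],[0.8,-0.8,0,0,0,-0.1,0.2],[1,-1,0,0,0,-0.15,0.2],[1,-1,0,0,0,-0.2,0.2],[1,-1,0,0,0,-0.25,0.2]]]'
$P '[[[0,0,0,0,0,-0.05,0.25],[0,0,0,0,0,-0.1,0.25],[0,0,0,0,0,-0.15,0.25],[0,0,0,0,0,-0.2,0.25],[0,0,0,0,0,-0.22,0.25]]]'
python3 - <<'E'
from h import *
to([.3806,.252,.11],85)
s=snapshot('top');
for l,z in (('packet_c',.068),('adapter_c',.07),('nickel_c',.06),('drawer_handle',.05)):
    for t in trace('top',l)[:1]:
        c=cv2.minAreaRect(np.argwhere(t["region"])[:,::-1].astype(np.float32)); print(l,t['p'],pt(s,*c[0],z).round(3),[pt(s,*x,z)[:2].round(3).tolist() for x in cv2.boxPoints(c)])
save(s,'l1.png',3,(170,130,370,320))
E
```

```text
time_s: 34.0
position: [0.5564, 0.1183, 0.0531]
ee_rot: [-2.22, -2.22, 0.006]
contact_force: [-4.5, -5.4, 10.0]
finger_gap: 0.0075
finger_force: 30.1
time_s: 34.62
position: [0.5555, 0.1203, 0.1535]
ee_rot: [-2.219, -2.223, 0.002]
contact_force: [-0.1, -0.2, -0.3]
finger_gap: 0.0423
finger_force: 0.0
time_s: 35.25
position: [0.4556, 0.2209, 0.1534]
ee_rot: [1.19, 2.907, 0.001]
contact_force: [-0.0, -0.1, -0.9]
finger_gap: 0.0683
finger_force: 0.0
time_s: 35.88
position: [0.4562, 0.22, 0.1534]
ee_rot: [0.142, 3.138, 0.001]
contact_force: [0.4, 0.2, -0.2]
finger_gap: 0.0641
finger_force: 0.0
shift [0.782 0.25  0.434] yang 84.8 wz -0.001
adapter_c 0.57 [0.381 0.329 0.07 ] [[0.402, 0.35], [0.402, 0.309], [0.36, 0.308], [0.36, 0.348]]
nickel_c 0.69 [0.562 0.252 0.06 ] [[0.574, 0.283], [0.579, 0.223], [0.551, 0.221], [0.545, 0.28]]
drawer_handle 0.56 [0.577 0.12  0.05 ] [[0.554, 0.188], [0.603, 0.187], [0.601, 0.051], [0.552, 0.053]]
```

View pics/l1.png

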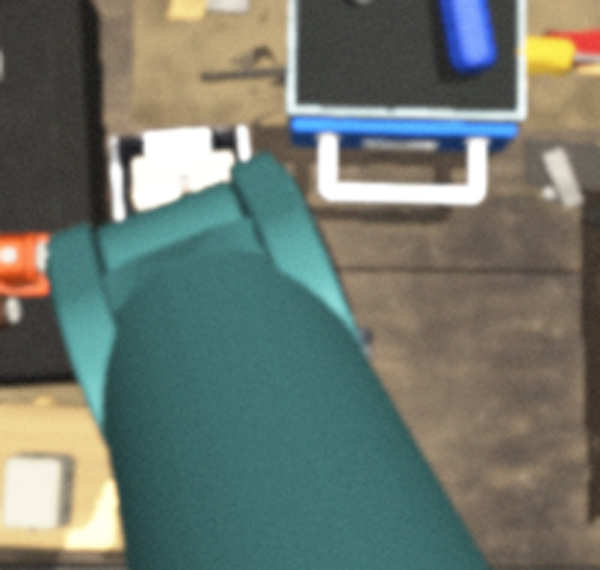

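The drawer is shut against the cabinet (crop px ~405,130). Fetching the packet.

```bash
P="python3 -m pendant"
$P '[[[0.4,0.12,0,0,0,-0.004,0.25],[0.78,0.25,0.1,0,0,-0.004,0.25],[0.78,0.25,0.3,0,0,-0.004,0.22],[0.78,0.25,0.3,0,0,-0.004,0.22],[0.78,0.25,0.3,0,0,-0.004,0.22]]]'
python3 - <<'E'
from h import *
to([.3806,.252,.058],85.6)
E
```

```text
time_s: 36.75
position: [0.3813, 0.2519, 0.1232]
ee_rot: [0.128, 3.138, 0.0]
contact_force: [0.6, 0.4, -0.6]
finger_gap: 0.0665
finger_force: 0.0
shift [ 0.008 -0.     0.652] yang 85.3 wz -0.001
```

```bash
P="python3 -m pendant"
$P '[[[0.005,0,0.2,0,0,-0.001,0.22],[0.005,0,0.45,0,0,-0.001,0.22],[0.005,0,0.65,0,0,-0.001,0.22],[0.005,0,0.65,0,0,-0.001,0.22]]]'
$P '[[[0,0,0,0,0,0,0.4],[0,0,0,0,0,0,0.6],[0,0,0,0,0,0,0.6],[0,0,0,0,0,0,0.6]]]' 30
$P '[[[0,0,-0.2,0,0,0,0.6],[0,0,-0.6,0,0,0,0.6],[0,0,-0.6,0,0,0,0.6],[-0.3,-0.4,-0.6,0,0,0,0.6],[-0.33,-0.8,-0.6,0,0,0,0.6]]]'
python3 - <<'E'
from h import *
to([.4343,.0826,.1],85.6)
E
```

```text
time_s: 37.25
position: [0.3804, 0.2515, 0.0574]
ee_rot: [-0.123, -3.138, 0.001]
contact_force: [-0.7, -0.1, 0.1]
finger_gap: 0.0666
finger_force: 0.0
time_s: 37.75
position: [0.3807, 0.2522, 0.0587]
ee_rot: [0.122, 3.138, 0.002]
contact_force: [-0.4, -0.2, 6.6]
finger_gap: 0.0494
finger_force: 32.6
time_s: 38.38
position: [0.409, 0.1695, 0.1176]
ee_rot: [0.12, 3.136, 0.002]
contact_force: [-0.5, -0.8, -0.8]
finger_gap: 0.0491
finger_force: 31.7
shift [-0.318 -0.848  0.176] yang 85.6 wz 0.0
```

```bash
P="python3 -m pendant"
$P '[[[-0.15,-0.4,0,0,0,0,0.6],[-0.318,-0.84,0.1,0,0,0,0.6],[-0.318,-0.85,0.4,0,0,0,0.6],[-0.318,-0.85,0.65,0,0,0,0.6],[-0.318,-0.85,0.65,0,0,0,0.6]]]'
python3 - <<'E'
from h import *
to([.4343,.0826,.0405],85.6)
E
```

```text
time_s: 39.0
position: [0.4304, 0.082, 0.0511]
ee_rot: [-0.122, -3.135, 0.002]
contact_force: [-0.9, 0.0, -1.4]
finger_gap: 0.0495
finger_force: 31.6
shift [-0.039  0.009  0.106] yang 85.6 wz -0.0
```

```bash
P="python3 -m pendant"
$P '[[[-0.02,0,0.06,0,0,0,0.6],[-0.02,0,0.09,0,0,0,0.6],[-0.02,0,0.09,0,0,0,0.6]]]'
```

```text
time_s: 39.38
position: [0.4341, 0.0826, 0.0441]
ee_rot: [0.121, 3.139, 0.0]
contact_force: [0.8, -0.7, -1.0]
finger_gap: 0.0498
finger_force: 31.7
```

```bash
P="python3 -m pendant"
$P '[[[0,0,0.03,0,0,0,0.6],[0,0,0.03,0,0,0,0.6],[0,0,0.03,0,0,0,0.4],[0,0,0.03,0,0,0,0.22],[0,0,0.03,0,0,0,0.22]]]'
$P '[[[0,0,-0.3,0,0,0,0.22],[0,0,-0.9,0,0,0,0.25],[0.1,0.3,-0.9,0,0,-0.024,0.3],[0.3,0.9,-0.9,0,0,-0.024,0.3],[0.3,0.95,-0.9,0,0,-0.024,0.3]]]'
$P '[[[0.1,0.5,0,0,0,0,0.3],[0.25,1,0,0,0,0,0.3],[0.25,1,0,0,0,0,0.3]]]'
python3 - <<'E'
from h import *
to([.3798,.3337,.09],90)
E
```

```text
time_s: 40.0
position: [0.4339, 0.0823, 0.0409]
ee_rot: [0.121, 3.139, 0.0]
contact_force: [0.6, 0.3, -0.5]
finger_gap: 0.0666
finger_force: 0.0
time_s: 40.62
position: [0.4101, 0.1846, 0.1311]
ee_rot: [-0.012, 3.141, 0.004]
contact_force: [-0.2, -1.0, -0.7]
finger_gap: 0.0599
finger_force: 0.0
time_s: 41.0
position: [0.3854, 0.2839, 0.1307]
ee_rot: [-0.01, 3.141, 0.004]
contact_force: [-0.8, -0.3, 0.1]
finger_gap: 0.0601
finger_force: 0.0
shift [0.053 0.498 0.409] yang 90.4 wz 0.002
```

```bash
P="python3 -m pendant"
$P '[[[0.05,0.48,0,0,0,0.002,0.3],[0.05,0.48,0,0,0,0.002,0.3],[0.05,0.48,0.3,0,0,0.002,0.3],[0.05,0.48,0.5,0,0,0.002,0.3],[0.05,0.48,0.5,0,0,0.002,0.3]]]'
python3 - <<'E'
from h import *
to([.3798,.3337,.0575],90)
E
```

```text
time_s: 41.62
position: [0.3812, 0.3244, 0.0796]
ee_rot: [-0.017, -3.139, 0.006]
contact_force: [0.1, 0.3, -0.4]
finger_gap: 0.0598
finger_force: 0.0
shift [0.015 0.094 0.221] yang 89.4 wz -0.003
```

```bash
P="python3 -m pendant"
$P '[[[0.01,0.05,0,0,0,0,0.3],[0.01,0.05,0,0,0,0,0.3]]]'
python3 - <<'E'
from h import *
to([.3798,.3337,.0575],90)
E
```

```text
time_s: 41.88
position: [0.3812, 0.3331, 0.0817]
ee_rot: [0.012, 3.14, 0.002]
contact_force: [-0.6, -1.1, -0.7]
finger_gap: 0.0596
finger_force: 0.0
shift [0.014 0.006 0.242] yang 89.6 wz -0.002
```

```bash
P="python3 -m pendant"
$P '[[[0.01,0,0.1,0,0,0,0.3],[0.01,0,0.24,0,0,0,0.3],[0.01,0,0.24,0,0,0,0.3]]]'
$P '[[[0,0,0,0,0,0,0.6],[0,0,0,0,0,0,0.8],[0,0,0,0,0,0,0.8],[0,0,0,0,0,0,0.8]]]' 30
$P '[[[0,0,-0.2,0,0,0,0.8],[0,0,-0.7,0,0,0,0.8],[-0.1,-0.2,-0.7,0,0,0,0.8],[-0.3,-0.6,-0.7,0,0,0,0.8],[-0.3,-0.9,-0.7,0,0,0,0.8]]]'
python3 - <<'E'
from h import *
to([.4408,.1608,.1],90)
s=snapshot('top')
for l,z in (('packet_c',.05),):
    for t in trace('top',l)[:1]:
        c=cv2.minAreaRect(np.argwhere(t["region"])[:,::-1].astype(np.float32)); print(l,t['p'],pt(s,*c[0],z).round(3),[pt(s,*x,z)[:2].round(3).tolist() for x in cv2.boxPoints(c)])
E
```

```text
time_s: 42.25
position: [0.3788, 0.3318, 0.0555]
ee_rot: [-0.012, -3.14, 0.003]
contact_force: [-1.1, 0.0, 0.7]
finger_gap: 0.0598
finger_force: 0.0
time_s: 42.75
position: [0.3797, 0.3325, 0.0569]
ee_rot: [0.013, 3.141, 0.0]
contact_force: [0.4, -0.1, 0.7]
finger_gap: 0.0334
finger_force: 30.2
time_s: 43.38
position: [0.4106, 0.2408, 0.1272]
ee_rot: [0.016, 3.139, 0.001]
contact_force: [-0.0, -0.3, -1.5]
finger_gap: 0.033
finger_force: 30.1
shift [-0.31  -0.797  0.272] yang 89.4 wz -0.003
packet_c 0.82 [0.432 0.084 0.05 ] [[0.4, 0.114], [0.469, 0.109], [0.466, 0.054], [0.396, 0.06]]
```

```bash
P="python3 -m pendant"
$P '[[[-0.15,-0.4,0,0,0,-0.002,0.8],[-0.31,-0.79,0,0,0,-0.002,0.8],[-0.31,-0.79,0.3,0,0,-0.002,0.8],[-0.31,-0.79,0.6,0,0,-0.002,0.8],[-0.31,-0.79,0.6,0,0,-0.002,0.8]]]'
$P '[[[0,0,0.1,0,0,0,0.8],[0,0,0.2,0,0,0,0.8],[0,0,0.2,0,0,0,0.8]]]'
python3 - <<'E'
from h import *
to([.4408,.1608,.0395],90)
E
```

```text
time_s: 44.1
position: [0.4381, 0.1633, 0.0654]
ee_rot: [-0.001, -3.138, 0.002]
contact_force: [0.6, 0.2, -0.1]
finger_gap: 0.033
finger_force: 30.2
time_s: 44.48
position: [0.4391, 0.1631, 0.0466]
ee_rot: [-0.002, -3.141, 0.0]
contact_force: [0.3, 0.2, -0.8]
finger_gap: 0.0331
finger_force: 30.2
shift [-0.017 -0.023  0.071] yang 89.9 wz -0.0
```

```bash
P="python3 -m pendant"
$P '[[[-0.017,-0.023,0.03,0,0,0,0.8],[-0.017,-0.023,0.065,0,0,0,0.8],[-0.017,-0.023,0.07,0,0,0,0.8],[-0.017,-0.023,0.07,0,0,0,0.8]]]'
$P '[[[0,0,0,0,0,0,0.6],[0,0,0,0,0,0,0.4],[0,0,0,0,0,0,0.4],[0,0,-0.3,0,0,0,0.4],[0,0,-0.9,0,0,0,0.4]]]'
$P '[[[0,0.4,-0.6,0,0,0,0.4],[0,0.9,-1,0,0,0,0.4],[0,1,-1,0,0,0,0.4]]]'
$P '[[[0.1,0.5,0,0,0,0,0.4],[0.3,1,0,0,0,0,0.4],[0.3,1,0,0,0,0,0.4],[0.3,1,0,0,0,0,0.4]]]'
$P '[[[0.1,0.5,0,0,0,0,0.4],[0.3,1,0,0,0,0,0.4],[0.3,1,0,0,0,0,0.4],[0.3,1,0,0,0,0,0.4]]]'
python3 - <<'E'
from h import *
s=snapshot('top');save(s,'m1.png',3,(180,130,380,310))
for l,z in (('packet_c',.05),('adapter_c',.052),('nickel_c',.06),('rest',.044),('drawer_handle',.05)):
    for t in trace('top',l)[:1]:
        c=cv2.minAreaRect(np.argwhere(t["region"])[:,::-1].astype(np.float32)); print(l,t['p'],pt(s,*c[0],z).round(3),[pt(s,*x,z)[:2].round(3).tolist() for x in cv2.boxPoints(c)])
E
```

```text
time_s: 44.98
position: [0.4409, 0.1606, 0.0398]
ee_rot: [-0.003, -3.142, 0.0]
contact_force: [0.3, -0.2, -0.9]
finger_gap: 0.0331
finger_force: 30.2
time_s: 45.6
position: [0.4397, 0.1602, 0.1293]
ee_rot: [-0.002, -3.137, 0.003]
contact_force: [-0.1, 1.0, 0.5]
finger_gap: 0.0512
finger_force: 0.0
time_s: 45.98
position: [0.4424, 0.2648, 0.233]
ee_rot: [-0.003, 3.136, 0.009]
contact_force: [0.2, -1.2, -1.4]
finger_gap: 0.0509
finger_force: 0.0
time_s: 46.48
position: [0.4107, 0.3591, 0.2285]
ee_rot: [-0.003, -3.14, 0.005]
contact_force: [-0.7, -1.1, -0.3]
finger_gap: 0.0512
finger_force: 0.0
time_s: 46.98
position: [0.3824, 0.4582, 0.229]
ee_rot: [-0.007, -3.141, 0.005]
contact_force: [0.4, -1.4, 0.7]
finger_gap: 0.0509
finger_force: 0.0
packet_c 0.73 [0.432 0.083 0.05 ] [[0.4, 0.114], [0.469, 0.108], [0.465, 0.052], [0.395, 0.059]]
adapter_c 0.97 [0.441 0.162 0.052] [[0.462, 0.179], [0.463, 0.146], [0.42, 0.145], [0.42, 0.179]]
rest 0.88 [0.556 0.252 0.044] [[0.591, 0.297], [0.598, 0.215], [0.522, 0.208], [0.515, 0.289]]
drawer_handle 0.93 [0.577 0.119 0.05 ] [[0.601, 0.186], [0.603, 0.052], [0.554, 0.052], [0.552, 0.185]]
```

View pics/m1.png

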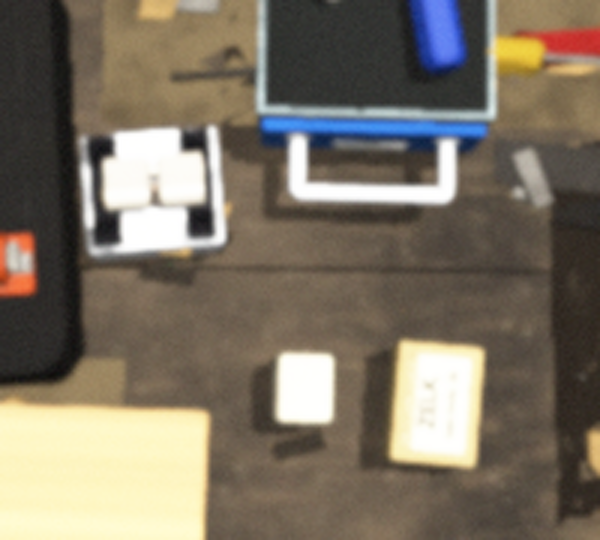

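The picture shows everything in place: nickel centred in the saddles (crop px ~155,180), drawer shut (375,130), and adapter (305,388) and packet (437,403) within about 2 mm of their starts.

```bash
python3 -m pendant '[[[0,0,0,0,0,0,0.4],[0,0,0,0,0,0,0.4],[0,0,0,0,0,0,0.4]]]'; python3 -c "
from workcell import ticket
print(ticket.job_done())"
```

```text
time_s: 47.65
position: [0.3814, 0.4608, 0.2298]
ee_rot: [-0.002, -3.142, -0.0]
contact_force: [-0.7, 0.3, 1.2]
finger_gap: 0.0513
finger_force: 0.0
the job is handed in; nothing more can be done
None
```

The job was handed in at about 48 s of the 128 s allowed (no verdict came back): the brass cylinder was laid in the drawer's free compartment and the drawer pushed shut on it, the nickel is centred in the rest, and the packet and adapter stand within about 3 mm of their starts.

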